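# Lock a weld coupon against its fence with the gate pin

### The job

The steel coupon on the fixture plate stands short of its fence. With the fingertips, push the upright gate pin forward along its slot so that it drives the coupon up to the fence, then push the pin round the corner and along the cross slot right to its closed end, so that the coupon is locked in. Only push, gently: do not squeeze or lift anything, and leave the other parts on the table and plate where they are.

Things in the scene. Friction and masses are not known exactly. Their poses are not given: they have to be found in the camera images.
- gate_plate: Fixed steel fixture plate on the table, 200 x 170 x 20 mm. Origin at table level under it; in its own frame it spans x -110 to +90 mm, y -85 to +85 mm, top at z = 20 mm. +x points to the fence (away from the robot, turned up to 0.4 rad), +y left. An L-shaped slot, 18 mm wide, 14 mm deep, is cut in its top: the long leg runs along x, the cross leg along -y from the corner.
- slot_corner (a point): Where the pin axis is when the pin stands in the corner of the slot, at the height of the plate top: x = 0, y = +10 mm in the plate frame. The long leg lies on the line y = +10 mm and lets the pin axis go from x = -85 mm to x = 0. The pin has 1.5 mm of play to the slot walls on every side.
- slot_end (a point): Where the pin axis is when the pin stands at the closed end of the cross leg, at the height of the plate top: x = 0, y = -35 mm in the plate frame, so the cross leg is 45 mm of travel to the right of the corner. The pin can go 1.5 mm farther, to the wall.
- fence_mid (a point): Middle of the foot of the fence's near face, on the plate top: x = 55.5 mm, y = 0 in the plate frame. The fence is a dark bar, 130 mm long across the plate (y), 12 mm thick, 14 mm high. Two dark guide strips, 10 mm wide, 7 mm high, lie along x from -20 to +55 mm at y = +53 and -53 mm; the coupon slides between them.
- gate_pin_top (a point): Centre of the top of the gate pin, a plain upright round steel pin, 15 mm in diameter, its top 50 mm above the plate (70 mm above the table). It is captive: slides only along the slot, stays upright, cannot come out, stays where left. Pushing takes 3 to 5 N, 1 to 2 N more with the coupon ahead; corner and end are rigid. It starts in the long leg, 60 to 85 mm short of the corner, behind the coupon.
- coupon: Loose mottled grey steel coupon, 90 x 46 x 10 mm, about 0.2 kg, flat on the plate between the guide strips, long side across the plate, ahead of the pin. Origin at the centre of its underside; own x along the 90 mm side. It starts 25 to 40 mm short of the fence; against the fence its origin is at plate x = 32.5 mm. With the pin in the cross leg it has 0.5 to 3.5 mm of play.
- small_nut: Bystander: loose hex nut, 22 x 19 x 11 mm, lying on the near right corner area of the plate, origin at the centre of its underside.
- nut: Bystander: loose hex nut, 28 x 25 x 15 mm, on the table right of the plate, origin at the centre of its underside.
- spare_coupon: Bystander: loose dark steel coupon, 85 x 40 x 10 mm, on the table right of the plate, origin at the centre of its underside.
- slug: Bystander: loose round steel slug, 44 mm in diameter, 10 mm thick, on the table at the far right, origin at the centre of its underside.
- short_pipe: Bystander: loose pipe, 48 mm in diameter, 58 mm high, standing on the table left of the plate, origin at the centre of its underside.
- nozzle: Bystander: loose red-brown ceramic nozzle, 22 mm in diameter, 39 mm high, standing on the table left of the plate, origin at the centre of its underside.
- gate_cross (a joint): Travel of the gate pin along the cross slot (m): 0 in the long leg, 0.045 at the closed end. The pin takes pushes of up to 36 N; a grip on it counts the force of both fingers together.
Not all that is in view belongs to the job. Leave any green or purple look-alike of the coupon alone.

How it is judged:
On the way, in this order (a step that is already met when the one before it is completed fails the run):
1. the pin is pushed forward to the corner and has driven the coupon up to the fence (x of gate_pin_top in the frame of gate_plate above -0.005 m and y of gate_pin_top in the frame of gate_plate above 0.004 m and x of coupon in the frame of gate_plate above 0.0265 m), for 0.05 s.
2. the pin is pushed along the cross slot to its closed end (y of gate_pin_top in the frame of gate_plate below -0.03 m and x of gate_pin_top in the frame of gate_plate above -0.005 m), for 0.2 s.
At the end, for the whole second after the job is handed in: The pin stands at the closed end of the cross slot (within 5 mm), the coupon lies flat on the plate within 6 mm of the fence behind the pin, and all is at rest (all of step 2 and x of coupon in the frame of gate_plate above 0.0265 m and z of coupon in the frame of gate_plate below 0.024 m and velocity of joint gate_cross between -0.01 and 0.01 m/s and linear speed of coupon below 0.01 m/s); the robot touches nothing.
It fails at once if the coupon is lifted off the plate (more than 8 mm) (height (world z) of coupon above 0.028 m).
It fails at once if the pin is squeezed or shoved with more than 36 N (contact force between the fingers and gate_pin above 36 N).
It fails at once if a bystander is moved by more than 15 mm (distance of any of small_nut, nut, spare_coupon, slug, short_pipe, nozzle from where it was at the start of the episode above 0.015 m).
It also fails if it takes over 43 s, if anything falls off the work surface, if the arm or the gripper's body presses on something with over 40 N, if the wrist force passes 120 N, or if a joint passes its speed limit or range.

### The arm

A 6-joint arm with a two-finger parallel gripper is mounted at the origin on a cart in front of the work surface, level with it; the furniture and walls round the work are solid. World frame = base frame: x ahead of the robot, y to its left, z up, the work surface at z = 0. Lengths are in m, angles in rad, forces in N, time in s.
With the tool pointing down it reaches from about 0.425 to 0.95 m from the base axis. Payload 3.5 kg.
Tool frame: the origin (TCP) lies on the centre line of the jaws, within the pads' length; the fingertips stand 17 mm ahead of it and the grasp point (between the pads) lies 2 mm behind it; z points along the fingers, y is the line along which they close (so a half turn about z gives the same grasp; the last joint's range is limited). The gripper opens to 85 mm and grips with 20 to 120 N. Pads are 22 mm wide; open, the fingers measure 114 mm over their backs; the gripper's body (76 mm by 85 mm) begins 54 mm behind the grasp point. The pads swing forward as they close: fully open they stand 13 mm farther back than shut.
Start: joints at [-1.255, 0.286, 1.577, -0, 1.279, -0.15], TCP at [0.303, -0.603, 0.248] pointing down, gripper open.
Joint ranges: [-2.77, 2.77], [-0.9, 2.22], [0.21, 2.48], [-1.53, 4.67], [0.24, 2.81], [-2.84, 2.84]. Speed limits (rad/s): [2.79, 2.79, 3.14, 3.14, 3.14, 3.14].

### API

Orientations are given as a unit quaternion [x, y, z, w].
In Python, from plant import ctrl gives the robot as it stands. The module is installed in compiled form; this text tells all that it offers.
- The arm moves only by the tool drive_tool, never from a script. Its argument "moves" is a list of rows, each a list of 3 entries, a list of its own where there are three numbers: the turn, a rotation vector about the tool's x, y, z in rad, then the shift along the tool's x, y, z in m, then the finger opening in m, from 0 to 0.0854. A call has 1 to 5 rows; each row shifts and turns the commanded pose from where the row before left it, along the tool's axes as they then stand; what a row does not reach is not made up. A row lasts 1/8 s, in which the tool goes at most 62.5 mm and 10.7 degrees, less where a joint would pass 70% of its speed; a pose out of reach is approached as far as the arm can. A call with a gripper value outside its range is refused whole. The fingers move at their own pace and stop on an object; "grip_force" is the grip in N (left out, the last holds). Time passes only in rows, so rows that do not move let the fingers close. It gives the time, the measured TCP pose, the force, the opening and the grip force at its end, in the units of the state.
- ctrl.get_state(): the state, without advancing time (a new reading comes with each control period).
- ctrl.read_camera(name): name is "scene" or "top"; returns a dict with "image" (400x640x3 uint8, red, green, blue), "fx", "fy", "cx", "cy" (pixels), "dist" ([k1, k2, p1, p2, k3] as OpenCV has them; the pictures are not rectified), "R" (3x3) and "t" (3): a world point X has camera coordinates R X + t. Camera axes: x right, y down, z forward; pixel columns grow to the right and rows downward; lengths in m; the calibration is good to about 2 mm. A picture is of the moment at which its call begins. There is no depth.
- ctrl.sign_off(): hands the job in; it is judged then, once.
The state is a dict: "time": time; "qpos": joint angles; "dq": joint speeds; "joint_efforts": joint torques, N m; "eef_pos": TCP position; "tcp_rot": TCP orientation; "contact_force": force on the tool from outside, world axes, zero at the start; "wrist_torque": the same for the moment, N m; "opening": opening from 0.0 (shut) to 1.0 (fully open); "finger_force": force on a finger pad.
Only numpy, scipy, OpenCV 4.12 (cv2) and the standard library are available. Lean on these libraries where they do the work, as an engineer would, in place of code of your own. Each camera call takes 0.05 s, during which the arm holds its last target. There are 200 camera calls.

## Working session

There is one attempt and no reset: what is moved stays moved. The work goes in short steps, Python scripts to look and compute and a tool call to move; the robot and the scene stay as the last step left them, time stands still between calls to the robot, and variables do not carry over. Pictures are saved under pics/ and viewed, at most 10 in all, crops included, and the job is handed in when it is done.

Besides the shell and the picture viewer there is one more tool, called in YAML: its name, and indented under it one key for each argument. drive_tool: Moves the arm, as the interface text tells. Its arguments: {"type":"object","properties":{"moves":{"type":"array","items":{"type":"array"}},"grip_force":{"type":"number"}},"required":["moves"]}

```bash
mkdir -p pics; cat > h.py <<'E'
import numpy as np,cv2
from plant import ctrl
def cam(n):
    c=ctrl.read_camera(n); c['K']=np.array([[c['fx'],0,c['cx']],[0,c['fy'],c['cy']],[0,0,1.]]); c['dist']=np.array(c['dist'],float);c['R']=np.array(c['R']);c['t']=np.array(c['t']);return c
def ray(c,uv,z):
    p=cv2.undistortPoints(np.array(uv,float).reshape(-1,1,2),c['K'],c['dist']).reshape(-1,2)
    d=np.c_[p,np.ones(len(p))]@c['R']; o=-c['R'].T@c['t']
    return o+d*((z-o[2])/d[:,2])[:,None]
def proj(c,X): return cv2.projectPoints(np.array(X,float).reshape(-1,1,3),cv2.Rodrigues(c['R'])[0],c['t'],c['K'],c['dist'])[0].reshape(-1,2)
E
python3 - <<'E'
from h import *
for n in('scene','top'):
    c=cam(n); cv2.imwrite(f'pics/{n}0.png',c['image'][:,:,::-1]); print(n,-c['R'].T@c['t'],c['R'][2],c['fx'])
s=ctrl.get_state();print(s)
E
```

```text
scene [-0.10267572 -0.67154368  0.61217192] [ 0.59623808  0.63039273 -0.49709672] 423.69233984473334
top [ 0.30264641 -0.0048306   1.35441943] [ 0.17894667 -0.01009465 -0.98380699] 413.9309164893893
{'time': 0.1, 'qpos': array([-1.25500026e+00,  2.87186961e-01,  1.57805401e+00,  1.44701304e-05,
        1.27859589e+00, -1.49982389e-01]), 'dq': array([-7.95525355e-04, -2.61972839e-03, -2.04005663e-03, -1.67650250e-03,
       -6.05479906e-05,  1.04143774e-03]), 'joint_efforts': array([ 5.02875719e-04, -4.07298195e+01, -2.93699938e+01, -1.46366542e-04,
        3.41340303e-03,  9.90403237e-06]), 'eef_pos': array([ 0.30301747, -0.6025305 ,  0.24699951]), 'tcp_rot': array([ 9.73003523e-01,  2.30787531e-01, -8.60211754e-05, -1.11882183e-03]), 'contact_force': array([-0.64343226,  1.08048831, -0.70944116]), 'wrist_torque': array([-0.05745575, -0.04587773,  0.0076803 ]), 'finger_force': 0.0, 'opening': 0.9966905672574498}
```

View pics/scene0.png

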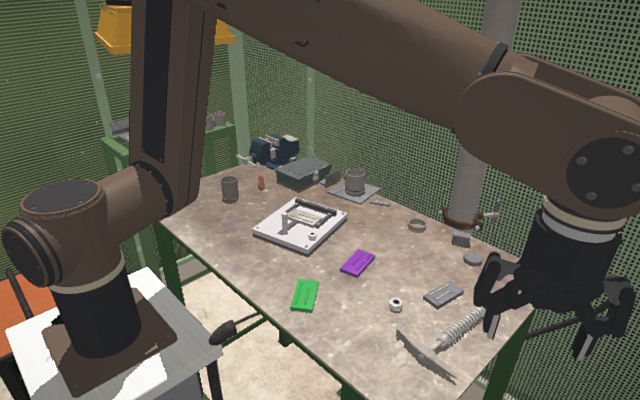

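View pics/top0.png

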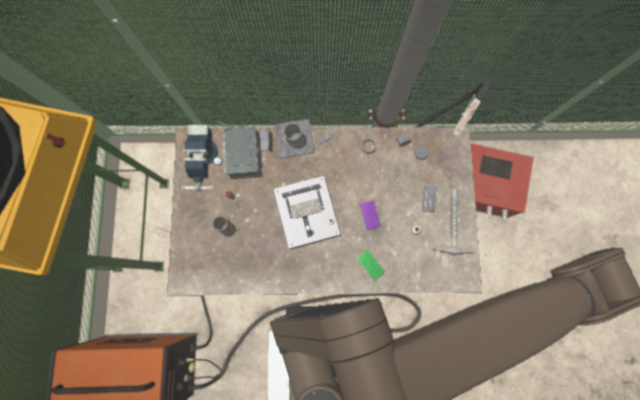

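The scene view shows the plate at about (300,224) and the top view shows it at about (307,211), with the pin on its near side. The green and purple decoys lie to its right. Next I'll measure the plate and view enlarged crops.

```bash
python3 - <<'E'
from h import *
c=cam('top'); im=c['image']
m=(im.min(2)>165).astype(np.uint8)*255; m[:170]=0;m[255:]=0;m[:,:265]=0;m[:,350:]=0
m=cv2.morphologyEx(m,cv2.MORPH_CLOSE,np.ones((3,3)))
k=max(cv2.findContours(m,0,1)[0],key=cv2.contourArea)
r=cv2.minAreaRect(ray(c,cv2.convexHull(k).reshape(-1,2),.02)[:,:2].astype(np.float32)*1000)
print(r,cv2.boxPoints(r))
a=cv2.resize(im[165:260,260:355],(570,570),interpolation=cv2.INTER_CUBIC)
cv2.imwrite('pics/t1.png',a[:,:,::-1])
c=cam('scene');a=cv2.resize(c['image'][185:265,240:360],(780,520),interpolation=cv2.INTER_CUBIC)
cv2.imwrite('pics/s1.png',a[:,:,::-1])
E
```

```text
((527.7528076171875, 43.202911376953125), (211.74151611328125, 174.0645751953125), 14.698456764221191) [[403.26385  100.52425 ]
 [447.4296   -67.843994]
 [652.24176  -14.118423]
 [608.07605  154.24982 ]]
```

View pics/t1.png

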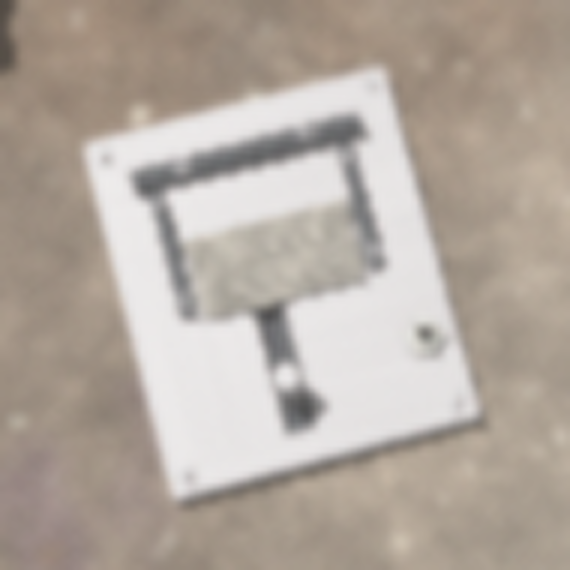

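View pics/s1.png

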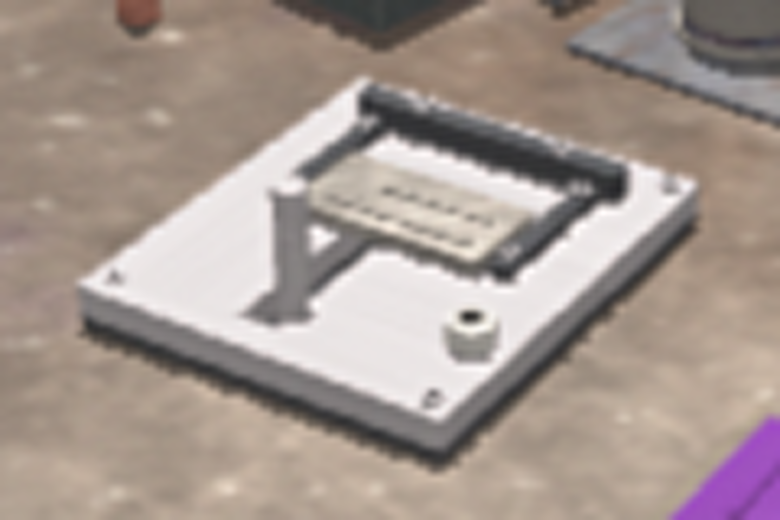

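The top crop shows the plate corners at crop (85,147), (385,68), (481,420) and (178,502), with the pin top at (287,376). The scene crop shows the corners at (80,288), (440,418), (697,187) and (363,80), with the pin top at (291,187). I'll fit the pose from both views.

```bash
cat > fit.py <<'E'
from h import *
from scipy.optimize import least_squares
ct,cs=cam('top'),cam('scene')
f=lambda p,o,s:(np.array(p)+.5)/s-.5+o
T=f([(85,147),(385,68),(481,420),(178,502)],[260,165],6); S=f([(363,80),(697,187),(440,418),(80,288)],[240,185],6.5)
P=np.array([[.09,.085],[.09,-.085],[-.11,-.085],[-.11,.085]])
W=lambda q,p:q[:2]+np.atleast_2d(p)@np.array([[np.cos(q[2]),np.sin(q[2])],[-np.sin(q[2]),np.cos(q[2])]])
Z=lambda a,z:np.c_[a,np.full(len(a),z)]
for cams in((ct,T),),((cs,S),),((ct,T),(cs,S)):
    r=least_squares(lambda q:np.concatenate([(proj(c,Z(W(q,P),.02))-U).ravel() for c,U in cams]),[.53,.04,.26]); print(r.x,np.abs(r.fun).max())
q=r.x
a=ray(ct,f([287,376],[260,165],6),.07)[0];b=ray(cs,f([291,187],[240,185],6.5),.07)[0]
R=np.array([[np.cos(q[2]),-np.sin(q[2])],[np.sin(q[2]),np.cos(q[2])]])
for x in(a,b,(a+b)/2):print('pin',x,(x[:2]-q[:2])@R)
print('corner',W(q,[0,.01]),'end',W(q,[0,-.035]),'nut',ray(cs,f([470,330],[240,185],6.5),.031),ray(ct,f([427,340],[260,165],6),.031))
E
python3 fit.py
```

```text
[0.53112826 0.0422593  0.25601424] 0.33022394581271897
[0.53457367 0.04191207 0.2557255 ] 0.6388439416165568
[0.53286024 0.04162332 0.25620414] 0.9807842112812466
pin [0.46365014 0.03567875 0.07      ] [-0.06845741  0.01178803]
pin [0.46438943 0.03202368 0.07      ] [-0.06866849  0.00806492]
pin [0.46401979 0.03385121 0.07      ] [-0.06856295  0.00992647]
corner [[0.53032613 0.05129691]] end [[0.5417296  0.00776576]] nut [[ 0.48729365 -0.04352995  0.031     ]] [[ 0.48736787 -0.03837232  0.031     ]]
```

drive_tool:
  moves:
    - [[0,0,0.105],[0,0,0],0]
    - [[0,0,0.105],[0,0,0],0]
    - [[0,0,0],[0.055,-0.03,0],0]
    - [[0,0,0],[0.055,-0.03,0],0]
    - [[0,0,0],[0.055,-0.03,0],0]

```text
time: 0.92
eef_pos: [0.4407, -0.4733, 0.2483]
tcp_rot: [0.992, 0.127, 0.0, 0.0]
contact_force: [0.7, -0.4, 0.7]
opening: 0.001
finger_force: 0.0
```

```bash
cat > w.py <<'E'
from h import *
from scipy.spatial.transform import Rotation as Ro
s=ctrl.get_state();q=np.array([.53286,.04162,.2562]);d=s['eef_pos'][:2]-q[:2];c,n=np.cos(q[2]),np.sin(q[2])
M=Ro.from_quat(s['tcp_rot']).as_matrix()
F=s['contact_force']
print('t',round(s['time'],2),'plate',np.round([c*d[0]+n*d[1],-n*d[0]+c*d[1],s['eef_pos'][2]],4),'yawerr',round(np.arctan2(M[1,0],M[0,0])-q[2],4),'toolz',M[:,2].round(4),'Fplate',np.round([c*F[0]+n*F[1],-n*F[0]+c*F[1],F[2]],2),'open',round(s['opening'],3),'q',s['qpos'].round(2))
E
python3 w.py
```

```text
t 0.93 plate [-0.2196 -0.4748  0.2483] yawerr -0.0012 toolz [ 2.e-04 -1.e-04 -1.e+00] Fplate [ 0.62 -0.53  0.72] open 0.001 q [-0.98  0.23  1.65  0.    1.27  0.34]
```

drive_tool:
  moves:
    - [[0,0,0],[0.014,-0.048,0],0]
    - [[0,0,0],[0.014,-0.048,0],0]
    - [[0,0,0],[0.014,-0.048,0],0]
    - [[0,0,0],[0.014,-0.048,0],0]
    - [[0,0,0],[0.014,-0.048,0],0]

```text
time: 1.55
eef_pos: [0.4466, -0.223, 0.2484]
tcp_rot: [0.992, 0.127, 0.0, 0.0]
contact_force: [-1.0, 1.1, 0.2]
opening: 0.002
finger_force: 0.0
```

drive_tool:
  moves:
    - [[0,0,0],[0.01,-0.049,0.02],0]
    - [[0,0,0],[0.01,-0.049,0.02],0]
    - [[0,0,0],[0.01,-0.049,0.02],0]
    - [[0,0,0],[0.01,-0.049,0.02],0]
    - [[0,0,0],[0.01,-0.049,0.02],0]

```text
time: 2.17
eef_pos: [0.4329, 0.0266, 0.1481]
tcp_rot: [0.992, 0.127, 0.001, 0.0]
contact_force: [0.2, -0.4, -0.0]
opening: -0.004
finger_force: 0.0
```

drive_tool:
  moves:
    - [[0,0,0],[0,0,0],0]

```text
time: 2.3
eef_pos: [0.4311, 0.0279, 0.1464]
tcp_rot: [0.991, 0.13, -0.002, -0.001]
contact_force: [-0.2, -0.7, 0.6]
opening: -0.002
finger_force: 0.0
```

```bash
python3 w.py
```

```text
t 2.3 plate [-0.1019  0.0125  0.1464] yawerr 0.0048 toolz [-0.0041  0.0011 -1.    ] Fplate [-0.41 -0.58  0.57] open -0.002 q [-0.17 -0.15  2.24  0.    1.06  1.14]
```

drive_tool:
  moves:
    - [[0,0,0],[0,0.002,0.025],0]
    - [[0,0,0],[0,0,0.025],0]
    - [[0,0,0],[0,0,0.025],0]
    - [[0,0,0],[0,0,0],0]

```text
time: 2.8
eef_pos: [0.4326, 0.0225, 0.0722]
tcp_rot: [0.992, 0.127, -0.002, -0.0]
contact_force: [0.2, -0.7, 1.0]
opening: 0.002
finger_force: 0.0
```

```bash
python3 w.py; python3 - <<'E'
from h import *
c=cam('scene');a=cv2.resize(c['image'][155:275,220:380],(800,600),interpolation=cv2.INTER_CUBIC)
cv2.imwrite('pics/s2.png',a[:,:,::-1])
E
```

```text
t 2.8 plate [-0.1018  0.007   0.0722] yawerr -0.0014 toolz [-3.6e-03  4.0e-04 -1.0e+00] Fplate [ 0.06 -0.71  1.03] open 0.002 q [-0.18 -0.02  2.27 -0.    0.89  1.13]
```

View pics/s2.png

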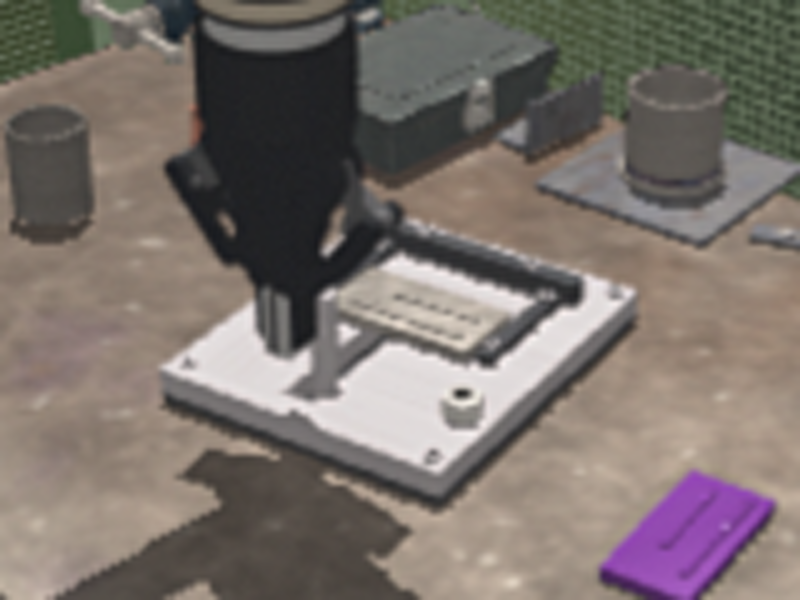

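The fingertips, at crop (280,350), stand behind the pin at (328,345) and clear of it. I'll lower a little and move up to contact.

drive_tool:
  moves:
    - [[0,0,0],[0,-0.003,0.012],0]
    - [[0,0,0],[0.005,0,0],0]
    - [[0,0,0],[0.005,0,0],0]
    - [[0,0,0],[0.005,0,0],0]
    - [[0,0,0],[0.005,0,0],0]

```text
time: 3.48
eef_pos: [0.4522, 0.0311, 0.0615]
tcp_rot: [0.992, 0.128, -0.001, 0.0]
contact_force: [-2.7, -0.5, 1.5]
opening: 0.001
finger_force: 1.4
```

```bash
python3 w.py
```

```text
t 3.48 plate [-0.0807  0.0102  0.0615] yawerr 0.0002 toolz [-1.5e-03 -4.0e-04 -1.0e+00] Fplate [-2.69  0.21  1.46] open 0.001 q [-0.16  0.05  2.23 -0.    0.86  1.16]
```

drive_tool:
  moves:
    - [[0,0,0],[0.007,0,0],0]
    - [[0,0,0],[0.007,0,0],0]
    - [[0,0,0],[0.007,0,0],0]
    - [[0,0,0],[0.007,0,0],0]
    - [[0,0,0],[0.007,0,0],0]

```text
time: 4.1
eef_pos: [0.4863, 0.0401, 0.0613]
tcp_rot: [0.992, 0.128, -0.0, -0.0]
contact_force: [-3.4, -1.8, 3.2]
opening: -0.003
finger_force: 1.9
```

```bash
python3 w.py
```

```text
t 4.1 plate [-0.0454  0.0103  0.0613] yawerr -0.0003 toolz [-6.e-04  0.e+00 -1.e+00] Fplate [-3.79 -0.88  3.21] open -0.003 q [-0.13  0.12  2.15 -0.    0.87  1.19]
```

drive_tool:
  moves:
    - [[0,0,0],[0.005,0,0],0]
    - [[0,0,0],[0.005,0,0],0]
    - [[0,0,0],[0.005,0,0],0]
    - [[0,0,0],[0.003,0,0],0]
    - [[0,0,0],[0.003,0,0],0]

```text
time: 4.72
eef_pos: [0.506, 0.0452, 0.0612]
tcp_rot: [0.992, 0.128, -0.001, -0.0]
contact_force: [-5.1, -0.9, 4.5]
opening: 0.001
finger_force: 3.0
```

```bash
python3 w.py; python3 - <<'E'
from h import *
c=cam('scene');a=cv2.resize(c['image'][155:275,220:380],(800,600),interpolation=cv2.INTER_CUBIC)
cv2.imwrite('pics/s3.png',a[:,:,::-1])
E
```

```text
t 4.72 plate [-0.0251  0.0103  0.0612] yawerr -0.0002 toolz [-1.9e-03 -2.0e-04 -1.0e+00] Fplate [-5.15  0.41  4.55] open 0.001 q [-0.11  0.17  2.1  -0.    0.87  1.2 ]
```

View pics/s3.png

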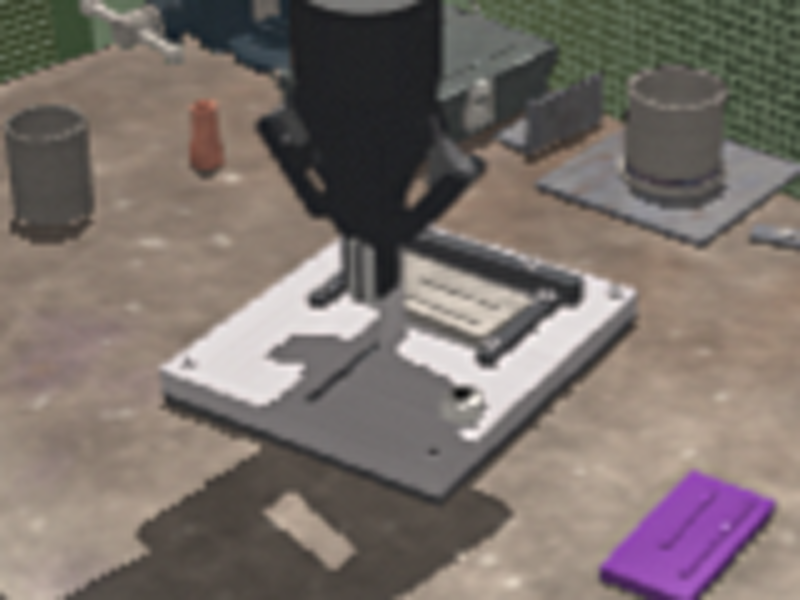

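The pin, at crop (390,320), is near the corner. The coupon, at (470,300), is driven nearly to the fence. I'll finish with small steps and watch the force.

drive_tool:
  moves:
    - [[0,0,0],[0.0015,0,0],0]
    - [[0,0,0],[0.0015,0,0],0]
    - [[0,0,0],[0.0015,0,0],0]

```text
time: 5.15
eef_pos: [0.5102, 0.0464, 0.0612]
tcp_rot: [0.992, 0.128, -0.001, -0.0]
contact_force: [-5.3, -1.4, 3.4]
opening: -0.001
finger_force: 2.8
```

drive_tool:
  moves:
    - [[0,0,0],[0.0015,0,0],0]
    - [[0,0,0],[0.0015,0,0],0]

```text
time: 5.4
eef_pos: [0.5131, 0.0471, 0.0612]
tcp_rot: [0.992, 0.128, -0.001, -0.0]
contact_force: [-5.1, -1.4, 3.2]
opening: 0.0
finger_force: 2.8
```

```bash
python3 w.py
```

```text
t 5.4 plate [-0.0177  0.0103  0.0612] yawerr -0.0003 toolz [-1.6e-03 -1.0e-04 -1.0e+00] Fplate [-5.3  -0.01  3.25] open 0.0 q [-0.11  0.18  2.09 -0.    0.88  1.21]
```

drive_tool:
  moves:
    - [[0,0,0],[0.0015,0,0],0]
    - [[0,0,0],[0.001,0,0],0]

```text
time: 5.65
eef_pos: [0.514, 0.0474, 0.0611]
tcp_rot: [0.992, 0.128, -0.003, 0.0]
contact_force: [-13.0, -3.9, 10.1]
opening: -0.002
finger_force: 6.2
```

drive_tool:
  moves:
    - [[0,0,0],[0.001,0,0],0]
    - [[0,0,0],[0.001,0,0],0]

```text
time: 5.9
eef_pos: [0.5145, 0.0474, 0.0611]
tcp_rot: [0.992, 0.128, -0.006, 0.0]
contact_force: [-16.0, -5.4, 13.7]
opening: -0.003
finger_force: 9.0
```

```bash
python3 w.py
```

```text
t 5.9 plate [-0.0163  0.0102  0.0611] yawerr 0.0014 toolz [-0.0114 -0.0023 -0.9999] Fplate [-16.83  -1.21  13.72] open -0.003 q [-0.1   0.19  2.08 -0.    0.89  1.21]
```

The corner is reached, with the force rising at the stop. I'll back off and go round to the left side of the pin.

drive_tool:
  moves:
    - [[0,0,0],[-0.005,0,0],0]
    - [[0,0,0],[-0.012,0,-0.002],0]
    - [[0,0,0],[0,-0.015,-0.002],0]
    - [[0,0,0],[0,-0.015,0],0]
    - [[0,0,0],[0,-0.01,0],0]

```text
time: 6.52
eef_pos: [0.4913, 0.0841, 0.0654]
tcp_rot: [0.992, 0.128, 0.0, -0.0]
contact_force: [0.6, 0.0, 1.3]
opening: -0.002
finger_force: 0.0
```

```bash
python3 w.py
```

```text
t 6.53 plate [-0.0294  0.0516  0.0654] yawerr 0.0007 toolz [ 7.e-04  2.e-04 -1.e+00] Fplate [ 0.59 -0.15  1.33] open -0.002 q [-0.03  0.14  2.13  0.    0.88  1.28]
```

drive_tool:
  moves:
    - [[0,0,0],[0.015,0,0],0]
    - [[0,0,0],[0.014,0,0],0]
    - [[0,0,0],[0,0.006,0],0]
    - [[0,0,0],[0,0.006,0],0]
    - [[0,0,0],[0,0,0],0]

```text
time: 7.15
eef_pos: [0.5224, 0.0776, 0.0651]
tcp_rot: [0.992, 0.127, -0.0, -0.0]
contact_force: [0.8, -0.6, -0.3]
opening: 0.004
finger_force: 0.0
```

```bash
python3 w.py; python3 - <<'E'
from h import *
c=cam('scene');a=cv2.resize(c['image'][155:275,220:380],(800,600),interpolation=cv2.INTER_CUBIC)
cv2.imwrite('pics/s4.png',a[:,:,::-1])
E
```

```text
t 7.15 plate [-0.001   0.0374  0.0651] yawerr -0.0017 toolz [-6.e-04 -1.e-04 -1.e+00] Fplate [ 0.58 -0.77 -0.34] open 0.004 q [-0.04  0.2   2.06 -0.    0.89  1.27]
```

View pics/s4.png

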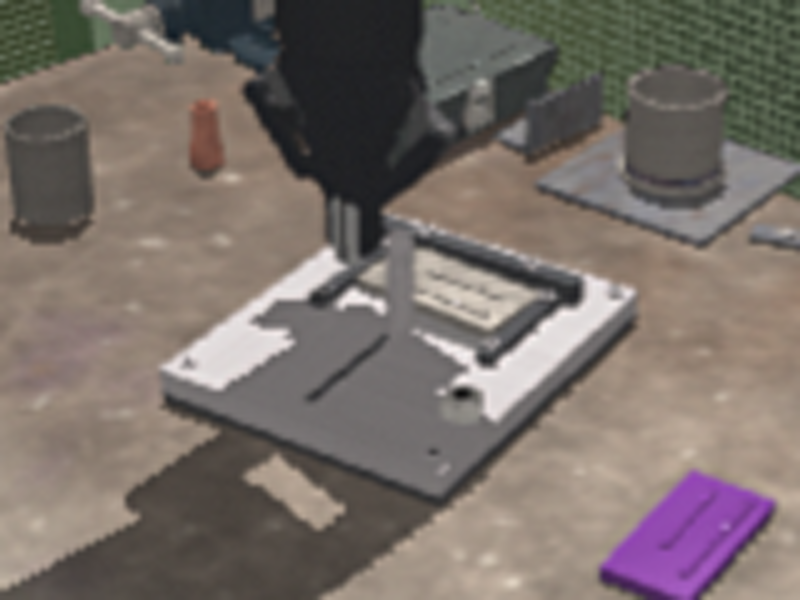

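The pin stands in the corner at crop (400,280) and the coupon is by the fence. The fingers, at (355,230), are to the pin's left and clear of it. Now I'll push along the cross leg.

drive_tool:
  moves:
    - [[0,0,0],[0.0005,0.004,0],0]
    - [[0,0,0],[0,0.004,0],0]
    - [[0,0,0],[0,0.004,0],0]
    - [[0,0,0],[0,0.004,0],0]

```text
time: 7.7
eef_pos: [0.5267, 0.0634, 0.0653]
tcp_rot: [0.992, 0.128, -0.0, -0.001]
contact_force: [-1.3, 3.5, 1.5]
opening: -0.004
finger_force: 2.2
```

```bash
python3 w.py
```

```text
t 7.7 plate [-0.0004  0.0226  0.0653] yawerr -0.0004 toolz [-9.e-04  9.e-04 -1.e+00] Fplate [-0.41  3.71  1.53] open -0.004 q [-0.07  0.2   2.05  0.    0.89  1.24]
```

drive_tool:
  moves:
    - [[0,0,0],[0,0.005,0],0]
    - [[0,0,0],[0,0.005,0],0]
    - [[0,0,0],[0,0.005,0],0]
    - [[0,0,0],[0,0.005,0],0]
    - [[0,0,0],[0,0.004,0],0]

```text
time: 8.32
eef_pos: [0.5331, 0.0393, 0.0652]
tcp_rot: [0.992, 0.127, -0.0, 0.0]
contact_force: [-2.3, 2.3, 1.6]
opening: 0.001
finger_force: 1.6
```

drive_tool:
  moves:
    - [[0,0,0],[0,0.002,0],0]
    - [[0,0,0],[0,0.0015,0],0]
    - [[0,0,0],[0,0.0015,0],0]

```text
time: 8.7
eef_pos: [0.5343, 0.0349, 0.0653]
tcp_rot: [0.992, 0.128, -0.0, -0.0]
contact_force: [-2.5, 2.0, 0.7]
opening: 0.0
finger_force: 1.5
```

```bash
python3 w.py
```

```text
t 8.7 plate [-0.0003 -0.0068  0.0653] yawerr -0.0003 toolz [-4.e-04 -0.e+00 -1.e+00] Fplate [-1.88  2.6   0.7 ] open 0.0 q [-0.12  0.21  2.04 -0.    0.89  1.19]
```

drive_tool:
  moves:
    - [[0,0,0],[0,0.0015,0],0]
    - [[0,0,0],[0,0.0015,0],0]
    - [[0,0,0],[0,0.0015,0],0]

```text
time: 9.07
eef_pos: [0.5354, 0.0306, 0.0653]
tcp_rot: [0.992, 0.128, -0.0, -0.0]
contact_force: [-3.1, 3.3, 1.7]
opening: -0.003
finger_force: 1.5
```

drive_tool:
  moves:
    - [[0,0,0],[0,0.0015,0],0]
    - [[0,0,0],[0,0.001,0],0]

```text
time: 9.32
eef_pos: [0.5361, 0.0281, 0.0652]
tcp_rot: [0.992, 0.128, -0.0, -0.0]
contact_force: [-2.5, 1.9, 1.6]
opening: 0.002
finger_force: 1.5
```

```bash
python3 w.py
```

```text
t 9.32 plate [-0.0003 -0.0139  0.0652] yawerr -0.0004 toolz [-3.e-04 -0.e+00 -1.e+00] Fplate [-1.95  2.45  1.59] open 0.002 q [-0.14  0.22  2.03 -0.    0.89  1.18]
```

drive_tool:
  moves:
    - [[0,0,0],[0,0.0015,0],0]
    - [[0,0,0],[0,0.001,0],0]

```text
time: 9.57
eef_pos: [0.5364, 0.0267, 0.0653]
tcp_rot: [0.992, 0.127, -0.0, -0.001]
contact_force: [-3.2, 8.0, 3.2]
opening: -0.002
finger_force: 4.2
```

drive_tool:
  moves:
    - [[0,0,0],[0,0.001,0],0]
    - [[0,0,0],[0,0.001,0],0]

```text
time: 9.82
eef_pos: [0.5365, 0.0264, 0.0653]
tcp_rot: [0.992, 0.127, -0.001, -0.003]
contact_force: [-4.1, 12.8, 4.0]
opening: -0.001
finger_force: 7.1
```

```bash
python3 w.py; python3 - <<'E'
from h import *
c=cam('scene');a=cv2.resize(c['image'][155:275,220:380],(800,600),interpolation=cv2.INTER_CUBIC)
cv2.imwrite('pics/s5.png',a[:,:,::-1])
E
```

```text
t 9.82 plate [-0.0004 -0.0157  0.0653] yawerr -0.0022 toolz [-0.0023  0.0057 -1.    ] Fplate [-0.71 13.39  3.98] open -0.001 q [-0.14  0.22  2.03  0.01  0.9   1.17]
```

View pics/s5.png

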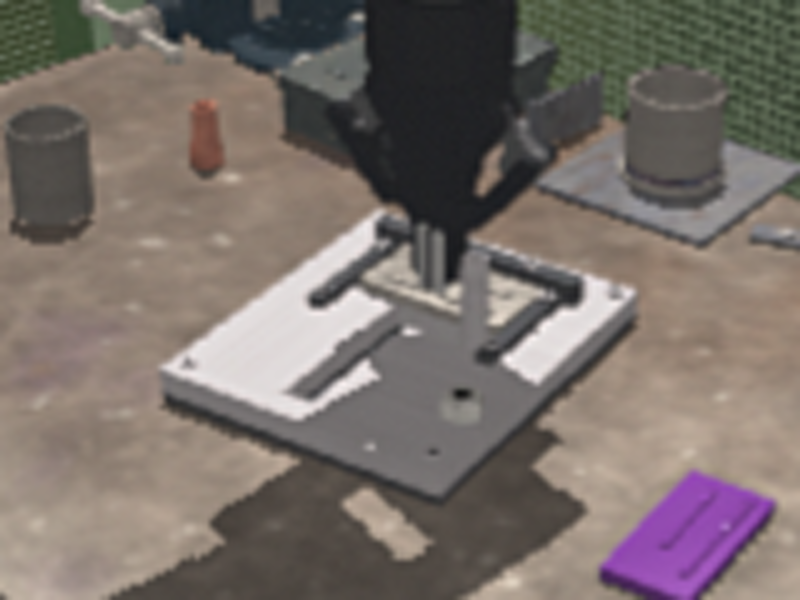

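The pin, at crop (475,300), is at the closed end and the force has risen at the wall. I'll back off sideways and rise.

drive_tool:
  moves:
    - [[0,0,0],[0,-0.005,0],0]
    - [[0,0,0],[0,-0.015,0],0]
    - [[0,0,0],[0,0,-0.05],0]
    - [[0,0,0],[0,0,-0.06],0]
    - [[0,0,0],[-0.03,-0.03,-0.02],0]

```text
time: 10.5
eef_pos: [0.4997, 0.0639, 0.2012]
tcp_rot: [0.992, 0.127, 0.006, 0.002]
contact_force: [-0.2, -0.2, 0.2]
opening: -0.004
finger_force: 0.0
```

drive_tool:
  moves:
    - [[0,0,0],[-0.05,-0.03,0],0]
    - [[0,0,0],[0,-0.06,0],0]
    - [[0,0,0],[0,-0.06,0],0]
    - [[0,0,0],[0,0,0],0]
    - [[0,0,0],[0,0,0],0]

```text
time: 11.12
eef_pos: [0.4095, 0.1973, 0.1955]
tcp_rot: [0.992, 0.128, 0.001, 0.0]
contact_force: [0.2, 0.5, 0.7]
opening: 0.001
finger_force: 0.0
```

```bash
python3 w.py; python3 - <<'E'
from h import *
c=cam('scene');a=cv2.resize(c['image'][185:265,240:360],(780,520),interpolation=cv2.INTER_CUBIC)
q=np.array([.53286,.04162,.2562]);C,S=np.cos(q[2]),np.sin(q[2])
for n,x,y,z in(('pin end',0,-.0365,.07),('coupon near edge mid',.0095,0,.03),('near edge 6mm short',.0035,0,.03)):
    print(n,((proj(c,[q[0]+C*x-S*y,q[1]+S*x+C*y,z])[0]-[240,185]+.5)*6.5-.5).round())
cv2.imwrite('pics/s6.png',a[:,:,::-1])
E
```

```text
t 11.12 plate [-0.0799  0.1818  0.1955] yawerr 0.0008 toolz [ 1.4e-03 -6.0e-04 -1.0e+00] Fplate [0.33 0.48 0.74] open 0.001 q [ 0.23 -0.17  2.15 -0.    1.16  1.54]
pin end [485. 142.]
coupon near edge mid [421. 193.]
near edge 6mm short [413. 199.]
```

View pics/s6.png

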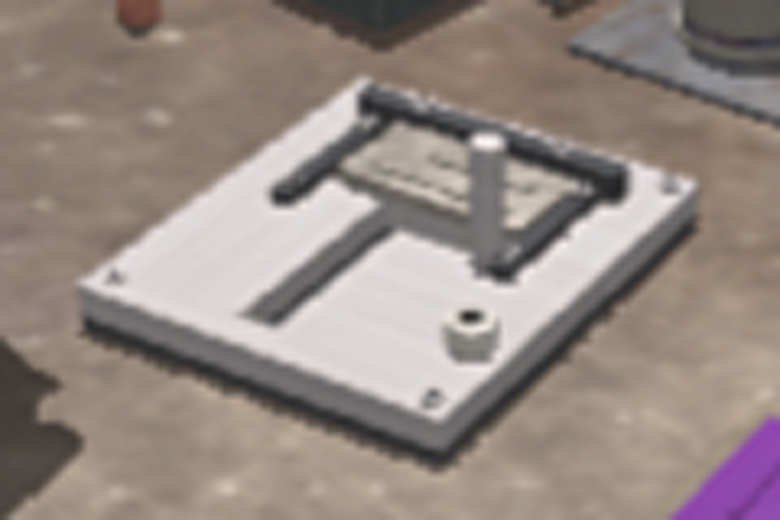

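The pin top is at (488,142), and I predicted (485,142) for the closed end. The coupon lies flat against the fence, with its near edge at about (420,193) as predicted. The small nut has not moved.

```bash
python3 -c "
from h import *
print(ctrl.sign_off())"
```

```text
the job is handed in; nothing more can be done
None
```

The job is handed in: the last picture shows the gate pin at the closed end of the cross slot and the coupon flat against the fence, with the arm clear; sign-off returned no verdict.

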